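Fetch the crowded jar for weighing and restore the stock board

TASK

The glass jar is hemmed in on the plywood stock board: first stand the two cans and the tape measure, which are in its way, on the side tray, then put the jar in the middle of the round pan of the bench scale and leave it there. Only then put the two cans and the tape measure back on the board, each just where it stood at the start and the tape measure in line with its outline as before. Keep everything upright, and leave the blue oiler alone.

Things in the scene. Friction and masses are not known exactly. Their poses are not given: they have to be found in the camera images.
- jar: clear glass jar with a grey metal lid, upright, 63 mm diameter (lid too), 92 mm high, 0.24 to 0.44 kg; origin at the centre of its underside, z up. Starts on the middle of the three round white footprints of the stock board, between the two cans (7 mm gaps).
- spray_can: upright grey can with a black cap and a green lower band, 203 mm high, 0.2 to 0.41 kg; body 62 mm in diameter to 166 mm height, above it a firmly fixed rigid cap 53 mm in diameter; grasp it by the cap (a gripper that goes lower strikes the cap's top with its palm); origin at the centre of its underside, z up. Starts on the left or right footprint.
- aerosol: upright white and red can with a yellow cap, 65 mm diameter all the way up, 231 mm high, 0.17 to 0.34 kg; the cap (the top 47 mm) is rigid and firmly fixed: grasp it near the top; origin at the centre of its underside, z up. Starts on the other of the left and right footprints.
- tape_measure: yellow tape measure with a round black disc on its sides, standing on its edge: 34 mm thick along its own x (grasp across this), 62 mm high; along its own y the solid case reaches from -26 to +42 mm, and a small hook sticks out at the -y end to -42 mm; 0.22 kg. Origin on its underside. Starts on the rectangular footprint in front of the jar, its y axis along the board's x axis within 0.05 rad, its +y end towards the robot and the hook towards the jar.
- stock_board: fixed plywood board, 226 x 248 mm with its edging; origin at the centre of its underside, z up, x away from the robot, y to the left at yaw 0. Its top is 8 mm above the bench, the dark edging strip round it 12 mm. White footprints with a blue outline: three round ones of 69 mm at x = +40 mm, y = -70, 0 and +70 mm, and one of 94 x 46 mm (long side along x) centred at x = -55 mm, y = 0. They are paint only, with no recess.
- side_tray: fixed flat tray with a black rubber mat and a red rim, 290 mm (its x) x 170 mm (its y) outside, 280 x 160 mm inside the rim; origin at the centre of its underside. The mat is 6 mm above the bench, the rim 12 mm. It stands to the left or right of the board, the scale on the other side. The cans and the tape measure fit in it in one row along its x, about 85 mm apart.
- scale_pan (a point): centre of the top of the round steel pan (124 mm diameter, 46 mm above the bench, does not move) of a fixed grey bench scale with a small display on its near end.
- oiler: bystander: blue rubber squeeze oiler with a tall thin spout, 69 mm diameter, 170 mm high, standing loose behind the work at the far left; origin at the centre of its underside. Leave alone.
Not all that is in view belongs to the job. Several things have the shape of the jar; the one meant has the colours described above.

How it is judged:
On the way, in this order (a step that is already met when the one before it is completed fails the run):
1. the two cans and the tape measure stand released on the side tray, the jar still in its place on the board (x of spray_can in the frame of side_tray between -0.115 and 0.115 m and y of spray_can in the frame of side_tray between -0.055 and 0.055 m and height (world z) of each of spray_can, aerosol, tape_measure below 0.012 m and angle between each of spray_can, aerosol, tape_measure's own z axis and vertical below 0.1 rad and x of aerosol in the frame of side_tray between -0.115 and 0.115 m and y of aerosol in the frame of side_tray between -0.055 and 0.055 m and x of tape_measure in the frame of side_tray between -0.125 and 0.125 m and y of tape_measure in the frame of side_tray between -0.068 and 0.068 m and contact force between each of spray_can, aerosol, tape_measure and the fingers below 0.2 N and linear speed of each of spray_can, aerosol, tape_measure below 0.02 m/s and distance of jar from where it was at the start of the episode below 0.03 m), for 0.2 s.
2. the jar stands released in the middle of the scale pan, the other three still on the side tray (horizontal distance between jar and scale_pan below 0.015 m and z of jar in the frame of scale_pan between -0.005 and 0.005 m and angle between each of jar, spray_can, aerosol, tape_measure's own z axis and vertical below 0.1 rad and contact force between jar and the fingers below 0.2 N and linear speed of jar below 0.02 m/s and x of spray_can in the frame of side_tray between -0.115 and 0.115 m and y of spray_can in the frame of side_tray between -0.055 and 0.055 m and height (world z) of each of spray_can, aerosol, tape_measure below 0.012 m and x of aerosol in the frame of side_tray between -0.115 and 0.115 m and y of aerosol in the frame of side_tray between -0.055 and 0.055 m and x of tape_measure in the frame of side_tray between -0.125 and 0.125 m and y of tape_measure in the frame of side_tray between -0.068 and 0.068 m), for 0.2 s.
At the end, for the whole second after the job is handed in: The jar stands upright on the scale pan within 15 mm of its centre; the two cans and the tape measure stand upright on the board, each within 15 mm of where it started, the tape measure's length within 0.3 rad of the board's x axis (either way round); all released and at rest (horizontal distance between jar and scale_pan below 0.015 m and z of jar in the frame of scale_pan between -0.005 and 0.005 m and angle between each of jar, spray_can, aerosol, tape_measure's own z axis and vertical below 0.1 rad and linear speed of each of jar, spray_can, aerosol, tape_measure below 0.02 m/s and distance of each of spray_can, aerosol, tape_measure from where it was at the start of the episode below 0.015 m and angle between the y axis of tape_measure and the x axis of stock_board, either way round below 0.3 rad); the robot touches nothing.
It fails at once if the jar, a can or the tape measure is tipped over (angle between any of jar, spray_can, aerosol, tape_measure's own z axis and vertical above 0.6 rad).
It fails at once if the blue oiler is moved or knocked over (distance of oiler from where it was at the start of the episode above 0.025 m or angle between oiler's own z axis and vertical above 0.5 rad).
It also fails if it takes over 136 s, if anything falls off the work surface, if the arm or the gripper's body presses on something with over 40 N, if the wrist force passes 120 N, or if a joint passes its speed limit or range.

ROBOT

A 6-joint arm with a two-finger parallel gripper is mounted at the origin on a cart in front of the work surface, level with it; the furniture and walls round the work are solid. World frame = base frame: x ahead of the robot, y to its left, z up, the work surface at z = 0. Lengths are in m, angles in rad, forces in N, time in s.
With the tool pointing down it reaches from about 0.275 to 1 m from the base axis. Payload 8.4 kg.
Tool frame: the origin (TCP) lies on the centre line of the jaws, within the pads' length; the fingertips stand 14 mm ahead of it and the grasp point (between the pads) lies 5 mm behind it; z points along the fingers, y is the direction in which the jaws open and shut (so a half turn about z gives the same grasp; the last joint's range is limited). The gripper opens to 85 mm and grips with 20 to 120 N. Pads are 22 mm wide; open, the fingers measure 114 mm over their backs; the gripper's body (76 mm by 85 mm) begins 54 mm behind the grasp point. The pads swing forward as they close: fully open they stand 13 mm farther back than shut.
Start: joints at [-1.232, 0.353, 1.633, -0, 1.155, -0.002], TCP at [0.209, -0.589, 0.245] pointing down, gripper open.
Joint ranges: [-2.63, 2.63], [-0.92, 2.1], [0.06, 2.66], [-1.3, 4.44], [0, 2.69], [-3.02, 3.02]. Speed limits (rad/s): [2.22, 2.22, 2.79, 3.14, 3.14, 3.14].

INTERFACE

Orientations are given as a unit quaternion [x, y, z, w].
In Python, from cell import ctrl gives the robot as it stands.
- The arm moves only by the tool send_rows, never from a script. Its argument "plan" is a list of rows, each a list of 5 numbers: the closure, from 0 (fully open) to 1 (shut), then the shift along the tool's x, y, z in cm, then the turn about the tool's z in degrees. In form: [[gripper, x, y, z, twist], ...]. A call has 1 to 8 rows; each row is the pose to reach, as a shift and turn from the pose commanded when the call began, along the tool's axes at that moment; what a row does not reach only later rows make up. A row lasts 1/8 s, in which the tool goes at most 62.5 mm and 10.7 degrees, less where a joint would pass 70% of its speed; a pose out of reach is approached as far as the arm can. A call with a gripper value outside its range is refused whole. The fingers move at their own pace and stop on an object; "squeeze" is the grip in N (left out, the last holds). Time passes only in rows, so rows that repeat a pose let the fingers close. It gives the time, the measured TCP pose, the force and the opening at its end, in the units of the state.
- ctrl.get_state(): the state, without advancing time (a new reading comes with each control period).
- ctrl.get_image(name): name is "side" or "top" or "wrist"; returns the picture (384x512x3 uint8, blue, green, red); there is no depth.
- ctrl.camera_model(name): a dict with "fx", "fy", "cx", "cy" (pixels), "rvec" (rotation vector, rad) and "tvec" (3), from world to camera coordinates, as OpenCV has them. Camera axes: x right, y down, z forward; pixel columns grow to the right and rows downward; lengths in m; the calibration is good to about 2 mm. A picture is of the moment at which its call begins: read the wrist's pose just before it. camera_model takes no time and is no camera call; for the wrist camera it gives the pose at the moment of the call.
- ctrl.finish_job(): hands the job in, once; it reports no verdict.
Trained networks look in the newest picture that a camera, given by its name, has taken for a name from the list of things; names that differ only in an ending like _2 or _b are one class to them, and where a whole thing is asked for, a point or a joint stands for the part that bears it (a point fixed in the world has none). Each returns a list of dicts, best first, with "confidence" (0 to 1); they miss things now and then, are a little off and sometimes report something else, mostly with a low value. They report only what shows in the picture. A call takes as long as a camera call. They do not tell look-alikes from the thing itself.
- ctrl.trace(thing, camera): "pixels" (384x512 bool, what is visible of it) and "bbox" ([left, top, right, bottom] in pixels, round what is visible of it).
- ctrl.landmark_of(thing, camera): "location" ([row, column] in pixels: a listed point, or the origin of a listed thing).
The state is a dict: "time_s": time; "qpos": joint angles; "joint_velocities": joint speeds; "effort": joint torques, N m; "eef_pos": TCP position; "tool_rot": TCP orientation; "ft_force": force on the tool from outside, world axes, zero at the start; "moment": the same for the moment, N m; "opening": opening from 0.0 (shut) to 1.0 (fully open).
Only numpy, scipy, OpenCV 4.12 (cv2) and the standard library are available. Lean on these libraries where they do the work, as an engineer would, in place of code of your own. Each camera call takes 0.05 s, during which the arm holds its last target. There are 200 camera calls.

## Working session

There is one attempt and no reset: what is moved stays moved. The work goes in short steps, Python scripts to look and compute and a tool call to move; the robot and the scene stay as the last step left them, time stands still between calls to the robot, and variables do not carry over. Pictures are saved under pics/ and viewed, about 12 in all and at most 16, crops included, and the job is handed in when it is done.

Besides the shell and the picture viewer there is one more tool, called after "Request:" in YAML: its name, and indented under it one key for each argument. send_rows: Moves the arm, as the interface text tells. Its arguments: {"type":"object","properties":{"plan":{"type":"array"},"squeeze":{"type":"number"}},"required":["plan"]}

```bash
mkdir -p pics; ls; cat > h.py <<'E'
from cell import ctrl
import numpy as np, cv2
from scipy.spatial.transform import Rotation as R
def cam(n):
    m=ctrl.camera_model(n); K=np.array([[m['fx'],0,m['cx']],[0,m['fy'],m['cy']],[0,0,1.]])
    return K,np.array(m['rvec'],float).ravel(),np.array(m['tvec'],float).ravel()
def ray(n,rc,z):  # (row,col) -> world at height z
    K,r,t=cam(n); Rm=cv2.Rodrigues(r)[0]; c=-Rm.T@t
    d=Rm.T@np.linalg.inv(K)@np.array([rc[1],rc[0],1.]); return c+d*(z-c[2])/d[2]
def proj(n,p):
    K,r,t=cam(n); q=cv2.projectPoints(np.atleast_2d(np.array(p,float)),r,t,K,None)[0][:,0]; return q[:,::-1]
def st():
    s=ctrl.get_state(); print('t',round(s['time_s'],2),'pos',np.round(s['eef_pos'],4),'open',round(s['opening'],3),'F',np.round(s['ft_force'],1)); 
    print('R',np.round(R.from_quat(s['tool_rot']).as_matrix(),3).tolist(),'q',np.round(s['qpos'],2)); return s
E
python3 - <<'E'
from h import *
st()
for c in ['top','side']:
    im=ctrl.get_image(c); cv2.imwrite(f'pics/{c}0.png',im)
    K,r,t=cam(c); print(c,'campos',-cv2.Rodrigues(r)[0].T@t,K[0,0])
    for n,z in [('jar',.008),('spray_can',.008),('aerosol',.008),('tape_measure',.008),('stock_board',0),('side_tray',0),('scale_pan',.046),('oiler',0)]:
        for d in ctrl.landmark_of(n,c)[:3]:
            print(n,np.round(d['confidence'],2),np.round(d['location'],1),np.round(ray(c,d['location'],z),4))
E
```

```text
pics
t 0.0 pos [ 0.2088 -0.5886  0.2445] open 0.998 F [ 0.5  0.6 -0.9]
R [[0.942, 0.334, -0.0], [0.334, -0.942, 0.001], [0.0, -0.001, -1.0]] q [-1.23  0.35  1.63  0.    1.16 -0.  ]
top campos [ 0.4503921  -0.00606387  1.64359196] 495.4821517154067
jar 0.9 [187.4 357.2] [ 0.5764 -0.3496  0.008 ]
jar 0.8 [179.9 242.2] [0.6069 0.0315 0.008 ]
jar 0.39 [234.3 345.3] [ 0.4221 -0.3056  0.008 ]
spray_can 0.86 [179.7 225.4] [0.6084 0.0871 0.008 ]
aerosol 0.73 [181.7 268.5] [ 0.5997 -0.0556  0.008 ]
tape_measure 0.52 [211.1 238. ] [0.5038 0.0467 0.008 ]
stock_board 0.9 [190.4 244.5] [0.5725 0.0245 0.    ]
side_tray 0.74 [208.2 236.6] [0.5137 0.0514 0.    ]
side_tray 0.59 [232.3 154.8] [0.4383 0.3219 0.    ]
scale_pan 0.61 [230.6 344.5] [ 0.4347 -0.2964  0.046 ]
oiler 0.56 [156.3 177.6] [0.69   0.2463 0.    ]
side campos [0.33689711 0.5118093  0.82425177] 356.1951762486758
jar 0.72 [207.1 234.5] [0.6087 0.0136 0.008 ]
jar 0.64 [128.6 290.2] [ 0.5793 -0.349   0.008 ]
aerosol 0.63 [193.8 244.9] [ 0.6019 -0.0405  0.008 ]
tape_measure 0.84 [223.9 264.4] [0.5113 0.0296 0.008 ]
stock_board 0.62 [217.3 248.5] [0.5613 0.0234 0.    ]
side_tray 0.78 [331.4 242.6] [0.4465 0.3055 0.    ]
scale_pan 0.98 [144.7 333.5] [ 0.4227 -0.2973  0.046 ]
oiler 0.74 [264.5 159.1] [0.7068 0.2452 0.    ]
```

```bash
python3 - <<'E'
import cv2
a=cv2.imread('pics/top0.png')[100:300,120:420]; cv2.imwrite('pics/topc.png',cv2.resize(a,(800,533),interpolation=cv2.INTER_CUBIC))
E
```

```text
(no output)
```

View pics/topc.png

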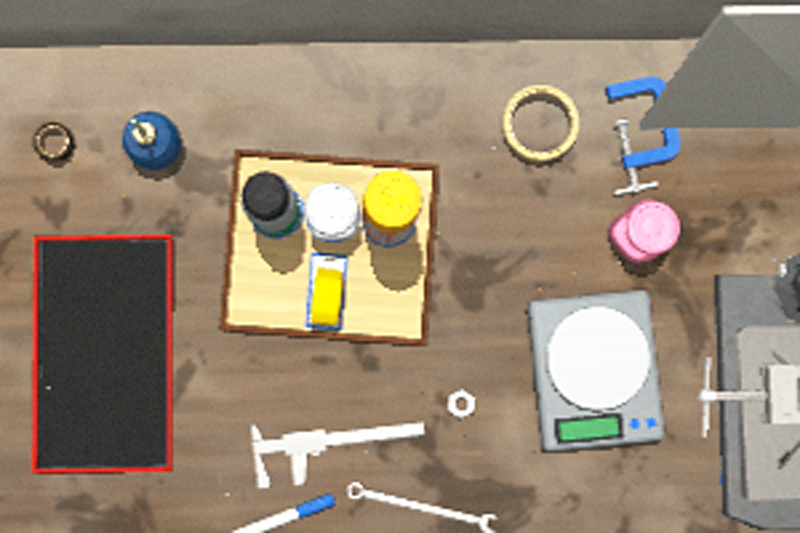

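View pics/side0.png

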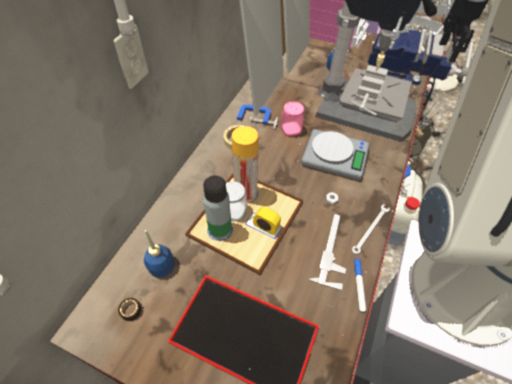

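The top view shows the tray on the left (crop columns 35–173), the board in the middle with the black-capped spray can on the left (y+), the jar with its lid between the cans and the yellow-capped aerosol on the right (y−). The scale is on the right, with a pink look-alike behind it. The oiler is behind and to the left at crop (152,140). Next I'll measure everything from colour blobs.

```bash
cat > meas.py <<'E'
from h import *
im=cv2.imread('pics/top0.png'); hsv=cv2.cvtColor(im,cv2.COLOR_BGR2HSV)
off=lambda b:(slice(100+int(b[1]/2.667),100+int(b[3]/2.667)),slice(120+int(b[0]/2.667),120+int(b[2]/2.667)))
def blob(mask,box):
    m=np.zeros_like(mask); s=off(box); m[s]=mask[s]; return m
H,S,V=cv2.split(hsv)
red=((H<8)|(H>172))&(S>150)&(V>120)
def rect(m,z,name):
    p=np.argwhere(m); w=np.array([ray('top',q,z)[:2] for q in p]).astype(np.float32)
    r=cv2.minAreaRect(w); print(name,len(p),'c',np.round(r[0],4),'size',np.round(r[1],4),'ang',round(r[2],2),'mean',w.mean(0).round(4))
rect(blob(red,(20,220,185,485)),.012,'tray')
brown=(V<130)&(S>90)&((H<14)|(H>170))
rect(blob(brown,(215,140,445,350)),.012,'board')
yel=(H>20)&(H<33)&(S>190)&(V>140)
def circ(m,z,name):
    c=max(cv2.findContours(m.astype(np.uint8),cv2.RETR_EXTERNAL,cv2.CHAIN_APPROX_NONE)[0],key=cv2.contourArea)
    (x,y),r=cv2.minEnclosingCircle(c); k=np.zeros(m.shape,np.uint8); cv2.drawContours(k,[c],-1,1,-1); mm=np.argwhere(k).mean(0)
    print(name,'enc',ray('top',(y,x),z).round(4)[:2],'cen',ray('top',mm,z).round(4)[:2],'r',round(r*(1.6436-z)/495.5,4))
circ(blob(yel,(355,160,430,250)),.239,'aerosol')
circ(blob(V<60,(240,165,300,225)),.211,'spray')
wh=(S<40)&(V>190)
circ(blob(wh,(303,178,362,246)),.1,'jar')
circ(blob(wh,(540,300,655,412)),.046,'pan')
rect(blob(yel,(300,258,350,335)),.07,'tape')
E
python3 meas.py
```

```text
tray 530 c [0.4391 0.3095] size [0.1707 0.2905] ang 89.81 mean [0.4378 0.3039]
board 386 c [0.5639 0.0283] size [0.2571 0.2252] ang 84.39 mean [0.5644 0.0251]
aerosol enc [ 0.5984 -0.0423] cen [ 0.5992 -0.0439] r 0.0308
spray enc [0.6076 0.0934] cen [0.5969 0.092 ] r 0.0256
jar enc [0.6011 0.0239] cen [0.6031 0.0243] r 0.0334
pan enc [ 0.4255 -0.2913] cen [ 0.4286 -0.2923] r 0.0924
tape 202 c [0.5019 0.032 ] size [0.0317 0.0634] ang 89.15 mean [0.5018 0.0317]
```

Request:
send_rows:
  plan:
    - [0,0,0,-6,0]
    - [0,0,0,-12,0]
    - [0,5,-4.8,-17.5,0]
    - [0,9,-8.6,-17.5,3]
    - [0,13,-12.5,-17.5,6]
    - [0,17,-16.3,-17.5,9]
    - [0,21,-20.1,-17.5,12]
    - [0,25,-24,-17.5,15]

```text
time_s: 1.9
eef_pos: [0.3648, -0.2776, 0.4206]
tool_rot: [0.999, 0.039, 0.0, 0.0]
ft_force: [0.6, -0.2, -0.1]
opening: 1.0
```

```bash
python3 -c "
from h import *
st()"
```

```text
t 1.9 pos [ 0.3648 -0.2776  0.4206] open 1.0 F [ 0.6 -0.2 -0.1]
R [[0.997, 0.077, 0.001], [0.077, -0.997, -0.0], [0.001, 0.0, -1.0]] q [-0.65 -0.05  1.73  0.    1.46  0.84]
```

```bash
python3 - <<'E'
from h import *
im=ctrl.get_image('wrist'); cv2.imwrite('pics/w1.png',im)
K,r,t=cam('wrist'); Rm=cv2.Rodrigues(r)[0]; print('campos',(-Rm.T@t).round(3),'fwd',Rm[2].round(3),'right',Rm[0].round(3),K[0,0])
for d in ctrl.landmark_of('scale_pan','wrist')[:2]: print(d, ray('wrist',d['location'],.046))
S,V=cv2.split(cv2.cvtColor(im,cv2.COLOR_BGR2HSV))[1:]
m=((S<30)&(V>200)).astype(np.uint8)
for c in cv2.findContours(m,cv2.RETR_EXTERNAL,cv2.CHAIN_APPROX_NONE)[0]:
    if cv2.contourArea(c)>3000:
        w=np.array([ray('wrist',(p[0][1],p[0][0]),.046)[:2] for p in c]).astype(np.float32); print(cv2.minEnclosingCircle(w),cv2.contourArea(c))
E
```

```text
campos [ 0.433 -0.268  0.549] fwd [-0.261 -0.017 -0.965] right [ 0.077 -0.997 -0.003] 266.7612397263409
{'location': [120.1, 269.6], 'confidence': 0.7} [ 0.42654656 -0.29218275  0.046     ]
((0.42810845375061035, -0.28615450859069824), 0.06511200964450836) 3849.0
```

View pics/w1.png

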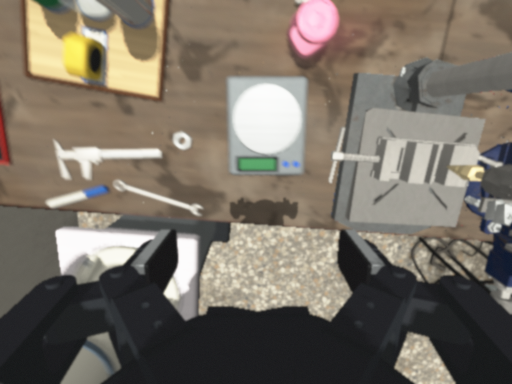

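The pan shows at about pixel (267,118), and the pink jar at (312,25) is only a look-alike. Now the board.

Request:
send_rows:
  plan:
    - [0,3,-4.4,0,1]
    - [0,6,-8.8,0,2]
    - [0,9,-13.2,0,4]
    - [0,12,-17.6,0,6]
    - [0,15,-22,0,8]
    - [0,18,-26.4,0,8]
    - [0,19.8,-29.4,0,8]
    - [0,19.8,-29.4,0,8]

```text
time_s: 3.0
eef_pos: [0.5393, 0.0308, 0.4198]
tool_rot: [1.0, -0.029, -0.0, -0.0]
ft_force: [-0.1, -0.3, 0.1]
opening: 0.999
```

```bash
python3 - <<'E'
from h import *
st()
im=ctrl.get_image('wrist'); cv2.imwrite('pics/w2.png',im)
for n,z in [('jar',.008),('spray_can',.008),('aerosol',.008),('tape_measure',.008),('stock_board',0),('oiler',0),('side_tray',0)]:
    for d in ctrl.landmark_of(n,'wrist')[:2]: print(n,np.round(d['confidence'],2),np.round(d['location'],1),np.round(ray('wrist',d['location'],z),4))
E
```

```text
t 3.0 pos [0.5393 0.0308 0.4198] open 0.999 F [-0.1 -0.3  0.1]
R [[0.998, -0.058, -0.001], [-0.058, -0.998, 0.0], [-0.001, -0.0, -1.0]] q [0.05 0.1  1.58 0.   1.46 1.68]
jar 0.82 [113.6 256.1] [0.6083 0.0271 0.008 ]
jar 0.56 [124.  450.6] [ 0.566 -0.354  0.008]
spray_can 0.78 [114.1 222.5] [0.6112 0.0921 0.008 ]
aerosol 0.81 [114.1 293.4] [ 0.6029 -0.0461  0.008 ]
aerosol 0.72 [113.1 227.3] [0.6126 0.0824 0.008 ]
tape_measure 0.98 [163.  258.3] [0.511 0.028 0.008]
stock_board 0.68 [135.5 257.5] [0.5658 0.0264 0.    ]
oiler 0.76 [ 71.9 139.6] [0.6984 0.2433 0.    ]
side_tray 0.97 [200.8 130. ] [0.4443 0.3098 0.    ]
```

View pics/w2.png

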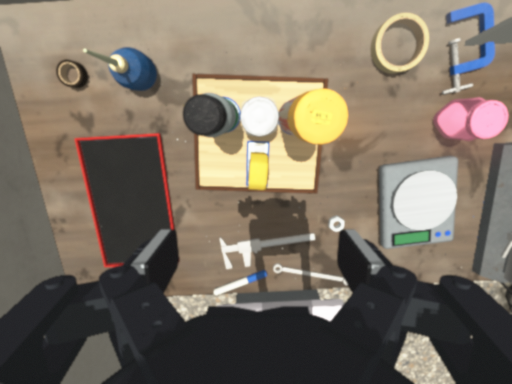

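The wrist view shows the aerosol cap at pixel (320,116), the spray cap at (206,114), the jar lid at (259,117), the tape at (258,170) and the pan at (424,200). I'll turn these into positions.

```bash
python3 - <<'E'
from h import *
im=cv2.imread('pics/w2.png'); H,S,V=cv2.split(cv2.cvtColor(im,cv2.COLOR_BGR2HSV))
def fit(mask,box,z,n,rect=False):
    m=np.zeros(mask.shape,np.uint8); a,b,c,d=box; m[b:d,a:c]=mask[b:d,a:c]
    m=cv2.morphologyEx(m,cv2.MORPH_OPEN,np.ones((3,3)))
    c=max(cv2.findContours(m,cv2.RETR_EXTERNAL,cv2.CHAIN_APPROX_NONE)[0],key=cv2.contourArea)
    w=np.array([ray('wrist',(p[0][1],p[0][0]),z)[:2] for p in cv2.convexHull(c)]).astype(np.float32)
    print(n,cv2.minEnclosingCircle(w) if not rect else cv2.minAreaRect(w))
yel=(H>20)&(H<33)&(S>170)&(V>120)
fit(yel,(285,80,355,150),.239,'aero')
fit(V<60,(175,85,232,142),.211,'spray')
wh=(S<40)&(V>200)
fit(wh,(236,92,284,140),.1,'jar')
fit(wh,(385,160,462,236),.046,'pan')
fit(yel,(240,148,276,195),.07,'tape',True)
for n,p,z in [('aero',(116,320),.239),('spray',(114,206),.211),('jar',(117,259),.1),('pan',(200,424),.046)]: print(n,ray('wrist',p,z))
E
```

```text
Traceback (most recent call last):
ValueError: max() iterable argument is empty
```

```bash
cat > fit.py <<'E'
from h import *
def load(f):
    global H,S,V
    H,S,V=cv2.split(cv2.cvtColor(cv2.imread(f),cv2.COLOR_BGR2HSV))
def fit(mask,box,z,n,rect=False):
    m=np.zeros(mask.shape,np.uint8); a,b,c,d=box; m[b:d,a:c]=mask[b:d,a:c]
    m=cv2.morphologyEx(m,cv2.MORPH_OPEN,np.ones((3,3)))
    cs=cv2.findContours(m,cv2.RETR_EXTERNAL,cv2.CHAIN_APPROX_NONE)[0]
    if not cs: print(n,'none'); return
    c=max(cs,key=cv2.contourArea)
    w=np.array([ray('wrist',(p[0][1],p[0][0]),z)[:2] for p in cv2.convexHull(c)]).astype(np.float32)
    print(n,np.round(np.hstack([np.ravel(x) for x in (cv2.minAreaRect(w) if rect else cv2.minEnclosingCircle(w))]),4))
E
python3 - <<'E'
import fit as f
from fit import *
load('pics/w2.png'); H,S,V=f.H,f.S,f.V
print(H[116,320],S[116,320],V[116,320],H[170,258],S[170,258],V[170,258])
yel=(abs(H.astype(int)-int(H[116,320]))<7)&(S>150)
fit(yel,(285,80,355,150),.239,'aero')
fit(V<60,(175,85,232,142),.211,'spray')
wh=(S<40)&(V>200)
fit(wh,(236,92,284,140),.1,'jar')
fit(wh,(385,160,462,236),.046,'pan')
fit((abs(H.astype(int)-int(H[170,258]))<5)&(S>150),(240,148,276,195),.07,'tape',True)
for n,p,z in [('aero',(116,320),.239),('spray',(114,206),.211),('jar',(117,259),.1),('pan',(200,424),.046)]: print(n,ray('wrist',p,z))
E
```

```text
27 138 245 29 143 254
aero none
spray [0.6063 0.0813 0.0218]
jar [0.6046 0.0223 0.0313]
pan [ 0.4217 -0.2963  0.0628]
tape [5.29500e-01 2.64000e-02 2.82000e-02 1.67000e-02 7.83716e+01]
aero [ 0.60010624 -0.04538208  0.239     ]
spray [0.61046634 0.08687635 0.211     ]
jar [0.60237601 0.0220703  0.1       ]
pan [ 0.42411389 -0.29419698  0.046     ]
```

Request:
send_rows:
  plan:
    - [0,3.2,-3.2,3,0]
    - [0,6.5,-6.4,7,0]
    - [0,6.5,-6.4,12,0]
    - [0,6.5,-6.4,16,0]
    - [0,6.5,-6.4,18.5,0]
    - [0,6.5,-6.4,20,0]
    - [0,6.5,-6.4,20,0]

```text
time_s: 4.28
eef_pos: [0.6069, 0.089, 0.2198]
tool_rot: [1.0, -0.03, -0.001, 0.0]
ft_force: [0.1, -0.2, -0.2]
opening: 0.999
```

```bash
python3 - <<'E'
from h import *
st()
im=ctrl.get_image('wrist'); cv2.imwrite('pics/w3.png',im)
import numpy as np
V=im.max(2)
im2=im.copy()
for p in [(.608,.091,.211)]:
    q=proj('wrist',p)[0]; print(q)
print(proj('wrist',[.608+.0265,.091,.211]),proj('wrist',[.608,.091+.0265,.211]),proj('wrist',[.608,.091-.0265,.211]))
E
```

```text
t 4.28 pos [0.6069 0.089  0.2198] open 0.999 F [ 0.1 -0.2 -0.2]
R [[0.998, -0.061, -0.001], [-0.061, -0.998, -0.0], [-0.001, 0.0, -1.0]] q [ 0.14  0.36  1.68 -0.    1.1   1.78]
[237.79811406 254.0348304 ]
[[192.69300596 250.90901705]] [[240.3734517  207.20792269]] [[235.20831498 301.12468782]]
```

View pics/w3.png

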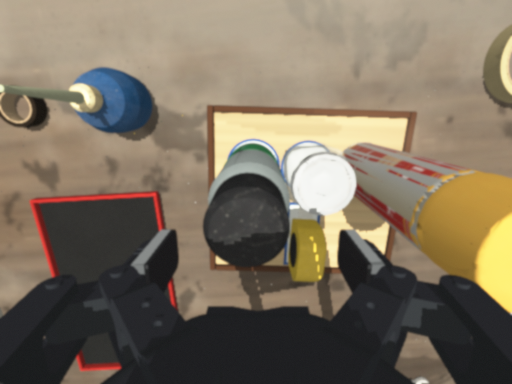

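```bash
python3 - <<'E'
from h import *
V=cv2.cvtColor(cv2.imread('pics/w3.png'),cv2.COLOR_BGR2GRAY)
print(V[165:275:4,248]); print(V[220,195:300:4])
print('cap',ray('wrist',(220,248),.211),ray('wrist',(265,248),.211),ray('wrist',(175,248),.211),'lid',ray('wrist',(183,325),.1),'tape',ray('wrist',(250,310),.07))
ctrl.get_image('wrist')
for n in ['jar','spray_can','tape_measure','aerosol']:
    for d in ctrl.landmark_of(n,'wrist')[:1]: print(n,round(d['confidence'],2),np.round(d['location'],1),np.round(ray('wrist',d['location'],.008),4))
for d in ctrl.trace('spray_can','wrist')[:1]: print(d['bbox'])
E
```

```text
[172 179  85  38  35  36  55  59  63  69  69  69  67  67  69  71  68  69
  52  37  36  38  34  34  35  35  47  65]
[130 130  89  51  62  62  64  65  64  64  65  72  76  69  69  73  68  65
  64  68  62  64  50  53 143 113 113]
cap [0.61891829 0.09364841 0.211     ] [0.59100806 0.09558729 0.211     ] [0.64428792 0.09188601 0.211     ] lid [0.60785724 0.02407864 0.1       ] tape [0.52088384 0.03348375 0.07      ]
jar 0.92 [167.6 306.8] [0.606  0.0253 0.008 ]
spray_can 0.95 [165.1 256.1] [0.6132 0.0909 0.008 ]
tape_measure 0.83 [232.8 301.9] [0.5143 0.0332 0.008 ]
[205.2, 143.7, 292.5, 267.3]
```

The cap sits a few mm farther out than the target: its face spans columns 205–290, against a predicted centre column of 254. I'll correct by +6 mm in x and +3 mm in y, then descend, grip and lift.

Request:
send_rows:
  plan:
    - [0,0.6,-0.3,0.5,0]
    - [0,0.6,-0.3,1.5,0]
    - [0,0.6,-0.3,2.3,0]
    - [0,0.6,-0.3,2.7,0]
    - [1,0.6,-0.3,2.7,0]
    - [1,0.6,-0.3,2.7,0]
    - [1,0.6,-0.3,2.7,0]
    - [1,0.6,-0.3,2.7,0]
  squeeze: 45

```text
time_s: 5.62
eef_pos: [0.6137, 0.0922, 0.1938]
tool_rot: [1.0, -0.03, 0.0, -0.0]
ft_force: [0.1, 2.3, 2.6]
opening: 0.608
```

Request:
send_rows:
  plan:
    - [1,0,0,0,0]
    - [1,0,0,0,0]

```text
time_s: 5.88
eef_pos: [0.6138, 0.0922, 0.1938]
tool_rot: [1.0, -0.03, 0.0, -0.0]
ft_force: [-0.9, 1.9, 5.4]
opening: 0.605
```

Request:
send_rows:
  plan:
    - [1,0,0,-1,0]
    - [1,0,0,-3,0]
    - [1,0,0,-5,0]
    - [1,-0.5,-1,-6,0]
    - [1,-1.5,-3.5,-6,0]
    - [1,-3,-6.5,-6,0]
    - [1,-4.5,-10,-6,0]
    - [1,-6,-13.5,-6,0]

```text
time_s: 6.88
eef_pos: [0.5603, 0.2316, 0.2527]
tool_rot: [1.0, -0.03, -0.001, 0.0]
ft_force: [0.6, 0.1, -3.8]
opening: 0.606
```

Request:
send_rows:
  plan:
    - [1,-1.3,-3,0,0]
    - [1,-2.4,-5.7,0,0]
    - [1,-3.3,-7.8,0,0]
    - [1,-3.3,-7.8,2,0]
    - [1,-3.3,-7.8,4,0]
    - [1,-3.3,-7.8,5.5,0]
    - [1,-3.3,-7.8,6.1,0]
    - [1,-3.3,-7.8,6.1,0]

```text
time_s: 7.88
eef_pos: [0.5338, 0.3104, 0.1925]
tool_rot: [1.0, -0.03, 0.0, -0.0]
ft_force: [-0.7, 0.0, -3.8]
opening: 0.608
```

Request:
send_rows:
  plan:
    - [1,0,0,0.15,0]
    - [0,0,0,0.15,0]
    - [0,0,0,0.15,0]
    - [0,0,0,0.15,0]
    - [0,0,0,-1,0]
    - [0,0,0,-3.5,0]
    - [0,0,0,-7,0]
    - [0,0,0,-10.7,0]

```text
time_s: 8.88
eef_pos: [0.5334, 0.3102, 0.301]
tool_rot: [1.0, -0.03, 0.0, -0.0]
ft_force: [0.3, 0.2, 0.3]
opening: 0.999
```

Request:
send_rows:
  plan:
    - [0,1.3,5,0,0]
    - [0,2.6,10,0,0]
    - [0,3.9,15,0,0]
    - [0,5.2,20,0,0]
    - [0,6.5,25,0,0]
    - [0,7.7,30,0,0]
    - [0,9,35.1,0,0]
    - [0,9,35.1,0,0]

```text
time_s: 9.88
eef_pos: [0.6025, -0.0488, 0.3001]
tool_rot: [0.999, -0.032, 0.001, 0.0]
ft_force: [0.2, 0.5, 0.1]
opening: 1.003
```

```bash
python3 - <<'E'
from h import *
st()
im=ctrl.get_image('wrist'); cv2.imwrite('pics/w4.png',im)
print(proj('wrist',[[.602,-.0455,.239],[.6345,-.0455,.239],[.602,-.013,.239],[.602,-.078,.239]]).round(1))
for n,z in [('aerosol',.008),('spray_can',.006),('jar',.008),('tape_measure',.008)]:
    for d in ctrl.landmark_of(n,'wrist')[:1]: print(n,round(d['confidence'],2),np.round(d['location'],1),np.round(ray('wrist',d['location'],z),4))
print(ctrl.trace('aerosol','wrist')[0]['bbox'])
E
```

```text
t 9.88 pos [ 0.6025 -0.0488  0.3001] open 1.003 F [0.2 0.5 0.1]
R [[0.998, -0.064, 0.001], [-0.064, -0.998, -0.001], [0.001, 0.001, -1.0]] q [-0.08  0.27  1.62 -0.    1.25  1.55]
[[208.4 255.4]
 [165.6 252.5]
 [211.  212.2]
 [205.8 298.8]]
aerosol 0.64 [160.8 254.9] [ 0.5997 -0.0415  0.008 ]
spray_can 0.67 [210.7  48.1] [0.5358 0.3107 0.006 ]
jar 0.63 [167.9 446. ] [ 0.5702 -0.3441  0.008 ]
tape_measure 0.68 [215.4 212.8] [0.5116 0.0359 0.008 ]
[211.3, 142.4, 295.0, 246.3]
```

View pics/w4.png

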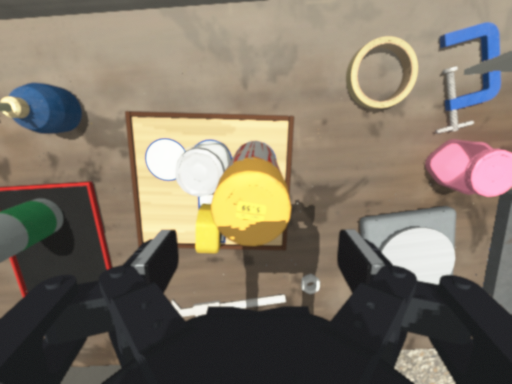

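The spray can stands in the tray. The aerosol cap spans columns 211–292, with its centre at about (252,205), so it sits near (0.604, −0.0435).

Request:
send_rows:
  plan:
    - [0,0.1,-0.4,1,0]
    - [0,0.1,-0.4,3,0]
    - [0,0.1,-0.4,3.5,0]

```text
time_s: 10.55
eef_pos: [0.6024, -0.0408, 0.2625]
tool_rot: [1.0, -0.03, -0.001, -0.0]
ft_force: [0.7, 0.6, 0.4]
opening: 1.002
```

```bash
python3 - <<'E'
from h import *
st(); print('spray foot',ray('wrist',(159,166),.008)) if 0 else None
E
```

```text
t 10.55 pos [ 0.6024 -0.0408  0.2625] open 1.002 F [0.7 0.6 0.4]
R [[0.998, -0.06, -0.003], [-0.06, -0.998, 0.0], [-0.003, -0.0, -1.0]] q [-0.07  0.31  1.66  0.    1.18  1.56]
```

Request:
send_rows:
  plan:
    - [0,0.15,0.25,1.5,0]
    - [0,0.15,0.25,3.5,0]
    - [0,0.15,0.25,5.4,0]
    - [0,0.15,0.25,5.4,0]
    - [1,0.15,0.25,5.4,0]
    - [1,0.15,0.25,5.4,0]
    - [1,0.15,0.25,5.4,0]
    - [1,0.15,0.25,5.4,0]

```text
time_s: 11.55
eef_pos: [0.6053, -0.0443, 0.2112]
tool_rot: [1.0, -0.03, 0.001, 0.0]
ft_force: [1.2, 0.7, 5.7]
opening: 0.745
```

Request:
send_rows:
  plan:
    - [1,0,0,0,0]
    - [1,0,0,0,0]

```text
time_s: 11.8
eef_pos: [0.6053, -0.0443, 0.2112]
tool_rot: [1.0, -0.03, 0.001, 0.0]
ft_force: [0.0, 0.7, 6.8]
opening: 0.744
```

Request:
send_rows:
  plan:
    - [1,0,0,-1,0]
    - [1,0,0,-4,0]
    - [1,0,0,-8,0]
    - [1,0,0,-11.5,0]
    - [1,-1,0,-13,0]
    - [1,-4,0,-13,0]
    - [1,-8,0,-13,0]
    - [1,-12,0,-13,0]

```text
time_s: 12.8
eef_pos: [0.4823, -0.0368, 0.339]
tool_rot: [1.0, -0.03, -0.001, -0.0]
ft_force: [-0.6, -0.4, -2.3]
opening: 0.749
```

Request:
send_rows:
  plan:
    - [1,-3,-4,0,0]
    - [1,-4,-9,0,0]
    - [1,-4.5,-14.5,0,0]
    - [1,-5,-20,0,0]
    - [1,-5.5,-25,0,0]
    - [1,-6,-29.5,0,0]
    - [1,-6.2,-33,0,0]
    - [1,-6.2,-35.1,0,0]

```text
time_s: 13.8
eef_pos: [0.4431, 0.318, 0.3392]
tool_rot: [1.0, -0.03, -0.001, 0.001]
ft_force: [0.9, -1.1, -3.4]
opening: 0.745
```

Request:
send_rows:
  plan:
    - [1,0,0,3,0]
    - [1,0,0,6,0]
    - [1,0,0,9,0]
    - [1,0,0,11,0]
    - [1,0,0,12.2,0]
    - [1,0,0,12.6,0]
    - [1,0,0,12.6,0]

```text
time_s: 14.68
eef_pos: [0.4444, 0.3171, 0.2146]
tool_rot: [1.0, -0.03, 0.0, -0.0]
ft_force: [0.2, 0.5, -2.6]
opening: 0.749
```

Request:
send_rows:
  plan:
    - [1,0,0,0.2,0]
    - [1,0,0,0.4,0]
    - [1,0,0,0.4,0]

```text
time_s: 15.05
eef_pos: [0.4442, 0.3171, 0.2103]
tool_rot: [1.0, -0.03, 0.0, -0.0]
ft_force: [-0.8, -0.0, -3.3]
opening: 0.745
```

Request:
send_rows:
  plan:
    - [1,0,0,0.12,0]
    - [0,0,0,0.12,0]
    - [0,0,0,0.12,0]
    - [0,0,0,0.12,0]
    - [0,0,0,-1.5,0]
    - [0,0,0,-5,0]
    - [0,0,0,-9,0]
    - [0,0,0,-9,0]

```text
time_s: 16.05
eef_pos: [0.4459, 0.3182, 0.3048]
tool_rot: [1.0, -0.03, 0.003, -0.002]
ft_force: [0.1, -0.2, -0.1]
opening: 1.001
```

Request:
send_rows:
  plan:
    - [0,1,5,0,0]
    - [0,2.5,10,0,0]
    - [0,4,15,0,0]
    - [0,5.5,20,3,0]
    - [0,7,25,7,0]
    - [0,7.6,28.2,10,0]
    - [0,7.6,28.2,10,0]
    - [0,7.6,28.2,10,0]

```text
time_s: 17.05
eef_pos: [0.5032, 0.0313, 0.2007]
tool_rot: [1.0, -0.031, 0.0, -0.0]
ft_force: [0.8, 0.4, -0.3]
opening: 1.002
```

```bash
python3 - <<'E'
from h import *
st()
im=ctrl.get_image('wrist'); cv2.imwrite('pics/w5.png',im)
print(proj('wrist',[[.503,.031,.07],[.468,.031,.07],[.538,.031,.07]]).round(1))
for n,z in [('aerosol',.006),('spray_can',.006),('jar',.008),('tape_measure',.008),('stock_board',0)]:
    for d in ctrl.landmark_of(n,'wrist')[:1]: print(n,round(d['confidence'],2),np.round(d['location'],1),np.round(ray('wrist',d['location'],z),4))
E
```

```text
t 17.05 pos [0.5032 0.0313 0.2007] open 1.002 F [ 0.8  0.4 -0.3]
R [[0.998, -0.061, 0.0], [-0.061, -0.998, 0.0], [0.0, -0.0, -1.0]] q [0.06 0.22 1.93 0.   0.99 1.69]
[[185.1 258.2]
 [217.7 260.1]
 [150.2 256. ]]
aerosol 0.9 [230.9  43.7] [0.4411 0.3167 0.006 ]
spray_can 0.83 [161.7  29.3] [0.5324 0.3097 0.006 ]
jar 0.73 [ 84.3 256.4] [0.6044 0.0273 0.008 ]
tape_measure 0.95 [165.4 256.6] [0.5118 0.0324 0.008 ]
stock_board 0.92 [117.8 257.2] [0.5675 0.0283 0.    ]
```

View pics/w5.png

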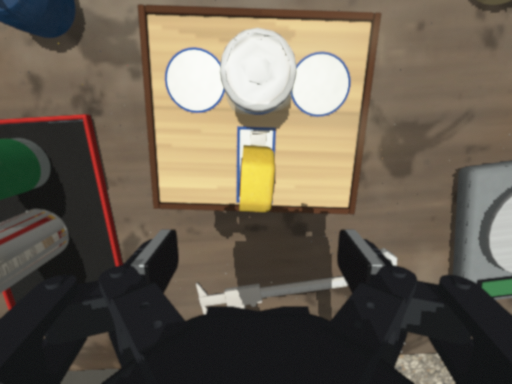

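The tape spans columns 242–273 and rows 148–212, in line with the tool. The two empty round footprints are at (194,80) and (321,84), and the jar hasn't moved. Next I'll grasp the tape.

Request:
send_rows:
  plan:
    - [0,0.3,0,4,0]
    - [0,0.3,0,8,0]
    - [0,0.3,0,12,0]
    - [0,0.3,0,14.5,0]
    - [0,0.3,0,16,0]
    - [0,0.3,0,16,0]
    - [1,0.3,0,16,0]
    - [1,0.3,0,16,0]

```text
time_s: 18.35
eef_pos: [0.5068, 0.031, 0.0413]
tool_rot: [1.0, -0.03, 0.001, -0.0]
ft_force: [-0.9, -0.0, 0.1]
opening: 0.606
```

Request:
send_rows:
  plan:
    - [1,0,0,0,0]
    - [1,0,0,0,0]
    - [1,0,0,0,0]
    - [1,0,0,0,0]

```text
time_s: 18.85
eef_pos: [0.5066, 0.0312, 0.0413]
tool_rot: [1.0, -0.03, 0.001, -0.0]
ft_force: [-1.1, 2.2, 8.3]
opening: 0.399
```

```bash
python3 - <<'E'
from h import *
st()
# footprints from w5, camera pose at that moment reconstructed: hand-eye constant
s=ctrl.get_state(); K,r,t=cam('wrist'); Rm=cv2.Rodrigues(r)[0]
Rt=R.from_quat(s['tool_rot']).as_matrix(); pt=np.array(s['eef_pos'])
c=-Rm.T@t; ct=Rt.T@(c-pt); Rct=Rt.T@Rm.T
Rt5=np.array([[0.998,-0.061,0],[-0.061,-0.998,0],[0,0,-1]]); p5=np.array([0.5032,0.0313,0.2007])
C=p5+Rt5@ct
for n,(row,col),z in [('sprayfoot',(80,194),.008),('aerofoot',(84,321),.008),('lid',(70,258),.1)]:
    d=Rt5@Rct@np.linalg.inv(K)@np.array([col,row,1]); print(n,(C+d*(z-C[2])/d[2]).round(4))
E
```

```text
t 18.85 pos [0.5066 0.0312 0.0413] open 0.399 F [-1.1  2.2  8.3]
R [[0.998, -0.061, 0.001], [-0.061, -0.998, 0.001], [0.001, -0.001, -1.0]] q [0.06 0.47 2.03 0.   0.64 1.69]
sprayfoot [0.6123 0.0959 0.008 ]
aerofoot [ 0.5996 -0.0462  0.008 ]
lid [0.6045 0.0247 0.1   ]
```

Request:
send_rows:
  plan:
    - [1,0,0,-1,0]
    - [1,0,0,-3,0]
    - [1,-1,0,-5,0]
    - [1,-5,0,-6,0]
    - [1,-9,0,-6,0]
    - [1,-13,0,-6,0]
    - [1,-16,-2,-6,0]
    - [1,-17,-6,-6,0]

```text
time_s: 19.85
eef_pos: [0.3378, 0.1006, 0.1006]
tool_rot: [1.0, -0.031, -0.0, 0.0]
ft_force: [0.9, 0.1, -2.7]
opening: 0.398
```

Request:
send_rows:
  plan:
    - [1,-0.2,-4.5,0,0]
    - [1,-0.5,-9,0,0]
    - [1,-0.8,-13.5,0,0]
    - [1,-1.1,-17.5,0,0]
    - [1,-1.2,-20.6,0,0]
    - [1,-1.2,-20.6,2,0]
    - [1,-1.2,-20.6,4,0]
    - [1,-1.2,-20.6,5.5,0]

```text
time_s: 20.85
eef_pos: [0.3403, 0.3073, 0.0449]
tool_rot: [1.0, -0.03, -0.0, 0.0]
ft_force: [0.1, -1.8, -1.6]
opening: 0.396
```

Request:
send_rows:
  plan:
    - [1,0,0,0.4,0]
    - [1,0,0,0.4,0]

```text
time_s: 21.1
eef_pos: [0.3406, 0.3074, 0.0414]
tool_rot: [1.0, -0.03, -0.0, 0.0]
ft_force: [-0.9, 0.2, -1.5]
opening: 0.399
```

Request:
send_rows:
  plan:
    - [1,0,0,0.15,0]
    - [0,0,0,0.15,0]
    - [0,0,0,0.15,0]
    - [0,0,0,-1,0]
    - [0,0,0,-5,0]
    - [0,0,0,-11,0]
    - [0,0,0,-17,0]
    - [0,0,0,-23,0]

```text
time_s: 22.1
eef_pos: [0.3401, 0.3071, 0.2743]
tool_rot: [1.0, -0.03, 0.0, -0.0]
ft_force: [0.6, -0.2, -1.0]
opening: 1.005
```

Request:
send_rows:
  plan:
    - [0,2,3,-2,0]
    - [0,6,7,-3,0]
    - [0,10.5,11,-3,0]
    - [0,15,15,-2,0]
    - [0,19,19,1,0]
    - [0,23,23,4,0]
    - [0,28,26.6,7,0]
    - [0,28,26.6,7,0]

```text
time_s: 23.1
eef_pos: [0.6047, 0.0225, 0.1998]
tool_rot: [0.999, -0.032, -0.001, 0.0]
ft_force: [-0.2, 0.0, -0.5]
opening: 1.004
```

```bash
python3 - <<'E'
from h import *
st()
im=ctrl.get_image('wrist'); cv2.imwrite('pics/w6.png',im)
print(proj('wrist',[[.6045,.0245,.1],[.6045+.0315,.0245,.1],[.6045-.0315,.0245,.1]]).round(1))
print([ (d['location'],ray('wrist',d['location'],.008).round(4)) for d in ctrl.landmark_of('jar','wrist')[:1]],ctrl.trace('jar','wrist')[0]['bbox'])
print([ (d['location'],ray('wrist',d['location'],.046).round(4)) for d in ctrl.landmark_of('scale_pan','wrist')[:1]])
ctrl.get_image('top')
for n in ['spray_can','aerosol','tape_measure']: print(n,[ray('top',d['location'],.006).round(4) for d in ctrl.landmark_of(n,'top')[:1]])
ctrl.get_image('side')
for n in ['spray_can','aerosol','tape_measure']: print(n,[ray('side',d['location'],.006).round(4) for d in ctrl.landmark_of(n,'side')[:1]])
E
```

```text
t 23.1 pos [0.6047 0.0225 0.1998] open 1.004 F [-0.2  0.  -0.5]
R [[0.998, -0.063, -0.002], [-0.063, -0.998, -0.0], [-0.002, 0.001, -1.0]] q [ 0.03  0.37  1.72 -0.    1.06  1.67]
[[193.  255.9]
 [157.9 253.6]
 [225.8 258. ]]Traceback (most recent call last):
  File "<stdin>", line 5, in <module>
IndexError: list index out of range
```

View pics/w6.png

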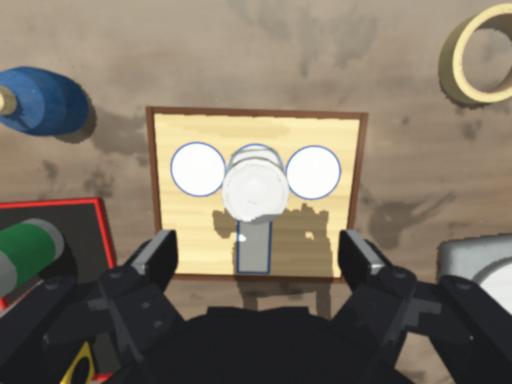

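The lid is centred at about (255,189), so the jar is near (0.607, 0.025). The tape and spray can show in the tray at lower left. I'll check the tray from the fixed cameras before moving the jar.

```bash
python3 - <<'E'
from h import *
st()
print('foot',[ray('wrist',p,.008).round(4)[:2] for p in [(169,198),(172,314),(246,254)]])
for c in ['top','side']:
    cv2.imwrite(f'pics/{c}1.png',ctrl.get_image(c))
    for n in ['spray_can','aerosol','tape_measure']: print(c,n,[ray(c,d['location'],.006).round(4) for d in ctrl.landmark_of(n,c)[:1]])
a=cv2.imread('pics/side1.png')[180:384,120:360]; cv2.imwrite('pics/side1c.png',cv2.resize(a,None,fx=2.5,fy=2.5))
E
```

```text
t 23.25 pos [0.6034 0.0251 0.2018] open 0.998 F [ 1.  -0.3 -0.5]
R [[0.998, -0.061, -0.0], [-0.061, -0.998, 0.0], [-0.0, -0.0, -1.0]] q [0.04 0.36 1.72 0.   1.06 1.67]
foot [array([0.6111, 0.0977]), array([ 0.5988, -0.0442]), array([0.5032, 0.0358])]
top spray_can [array([0.5268, 0.2998, 0.006 ])]
top aerosol [array([0.4444, 0.3073, 0.006 ])]
top tape_measure [array([0.3374, 0.3167, 0.006 ])]
side spray_can [array([0.5282, 0.3116, 0.006 ])]
side aerosol [array([0.4341, 0.3199, 0.006 ])]
side tape_measure [array([0.3417, 0.3103, 0.006 ])]
```

View pics/side1c.png

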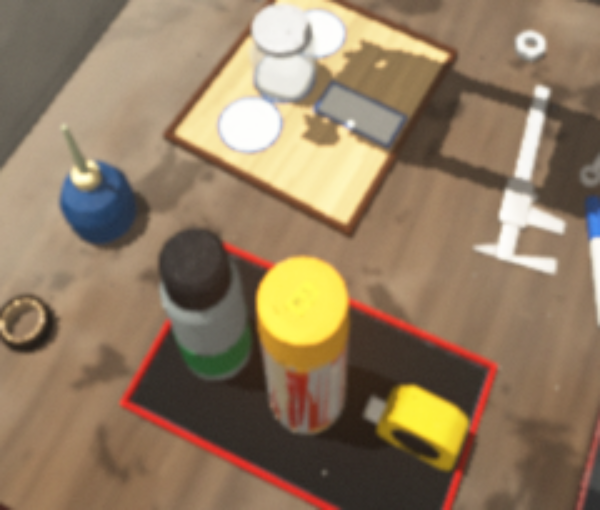

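All three stand upright inside the tray rim. Now the jar.

Request:
send_rows:
  plan:
    - [0,0.4,0,4,0]
    - [0,0.4,0,8,0]
    - [0,0.4,0,11,0]
    - [0,0.4,0,13.4,0]
    - [0,0.4,0,13.4,0]
    - [1,0.4,0,13.4,0]
    - [1,0.4,0,13.4,0]
    - [1,0.4,0,13.4,0]

```text
time_s: 24.65
eef_pos: [0.6089, 0.0249, 0.0692]
tool_rot: [1.0, -0.03, 0.001, -0.0]
ft_force: [-2.1, -0.0, 6.6]
opening: 0.724
```

Request:
send_rows:
  plan:
    - [1,0,0,0,0]
    - [1,0,0,0,0]
    - [1,0,0,0,0]

```text
time_s: 25.02
eef_pos: [0.6089, 0.0249, 0.0692]
tool_rot: [1.0, -0.03, 0.001, -0.0]
ft_force: [-1.8, 1.9, 6.7]
opening: 0.724
```

Request:
send_rows:
  plan:
    - [1,0,0,-1,0]
    - [1,0,0,-4,0]
    - [1,0,0,-8,0]
    - [1,0,0,-11.5,0]
    - [1,-1,2,-13,0]
    - [1,-3,6,-13,0]
    - [1,-5,10,-13,0]
    - [1,-7,14,-13,0]

```text
time_s: 26.02
eef_pos: [0.5273, -0.1125, 0.197]
tool_rot: [1.0, -0.03, -0.001, 0.0]
ft_force: [0.3, -0.3, -2.8]
opening: 0.725
```

Request:
send_rows:
  plan:
    - [1,-2,4,0,0]
    - [1,-4,8,0,0]
    - [1,-6,12,0,0]
    - [1,-7.5,15,0,0]
    - [1,-8.8,17.5,0,0]
    - [1,-9.3,19,0,0]
    - [1,-9.3,19,0,0]

```text
time_s: 26.9
eef_pos: [0.4244, -0.2955, 0.1972]
tool_rot: [1.0, -0.031, -0.0, -0.0]
ft_force: [-0.1, 0.4, -2.3]
opening: 0.723
```

```bash
python3 - <<'E'
from h import *
st()
im=ctrl.get_image('wrist'); cv2.imwrite('pics/w7.png',im)
for d in ctrl.landmark_of('scale_pan','wrist')[:1]: print('wr',d['confidence'],d['location'],ray('wrist',d['location'],.046).round(4))
for z in [.046]:
    th=np.linspace(0,2*np.pi,60); im2=im.copy()
    P=np.c_[.424+.062*np.cos(th),-.294+.062*np.sin(th),0*th+z]
    for q in proj('wrist',P): cv2.circle(im2,(int(q[1]),int(q[0])),1,(0,0,255),-1)
cv2.imwrite('pics/w7o.png',im2)
for c in ['top','side']:
    ctrl.get_image(c)
    for d in ctrl.landmark_of('scale_pan',c)[:1]: print(c,d['confidence'],d['location'],ray(c,d['location'],.046).round(4))
E
```

```text
t 26.9 pos [ 0.4244 -0.2955  0.1972] open 0.723 F [-0.1  0.4 -2.3]
R [[0.998, -0.062, -0.0], [-0.062, -0.998, 0.0], [-0.0, -0.0, -1.0]] q [-0.61  0.24  1.91  0.    0.99  1.02]
wr 0.78 [179.3, 254.4] [ 0.4259 -0.2912  0.046 ]
top 0.65 [230.6, 345.4] [ 0.4346 -0.2993  0.046 ]
side 0.92 [146.8, 329.6] [ 0.4309 -0.2837  0.046 ]
```

View pics/w7o.png

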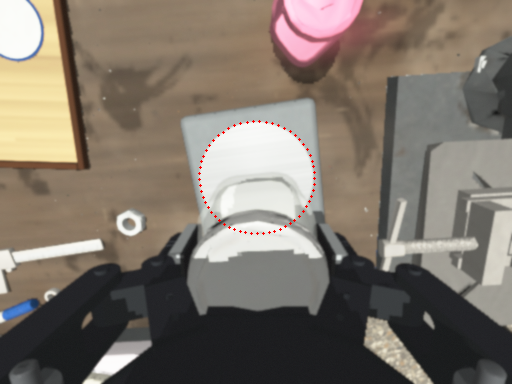

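The dotted 62 mm circle I projected at (0.424, −0.294) lies on the visible pan edge. I'll lower the jar.

Request:
send_rows:
  plan:
    - [1,0.2,-0.1,1,0]
    - [1,0.2,-0.1,3,0]
    - [1,0.2,-0.1,5,0]
    - [1,0.2,-0.1,7,0]
    - [1,0.2,-0.1,8.3,0]
    - [1,0.2,-0.1,8.8,0]
    - [1,0.2,-0.1,8.8,0]

```text
time_s: 28.08
eef_pos: [0.4273, -0.2939, 0.1092]
tool_rot: [1.0, -0.03, -0.0, -0.0]
ft_force: [0.6, 0.2, -2.1]
opening: 0.727
```

Request:
send_rows:
  plan:
    - [1,0,0,0.15,0]
    - [1,0,0,0.2,0]
    - [0,0,0,0.2,0]
    - [0,0,0,0.2,0]
    - [0,0,0,0.2,0]
    - [0,0,0,-1,0]
    - [0,0,0,-5,0]
    - [0,0,0,-11,0]

```text
time_s: 29.08
eef_pos: [0.4263, -0.2933, 0.22]
tool_rot: [1.0, -0.03, -0.001, -0.001]
ft_force: [0.5, -1.2, 0.5]
opening: 0.997
```

Request:
send_rows:
  plan:
    - [0,0,0,-5,0]
    - [0,-2,0,-9,0]
    - [0,-2,0,-9,0]

```text
time_s: 29.45
eef_pos: [0.4077, -0.2936, 0.3134]
tool_rot: [1.0, -0.031, 0.003, 0.002]
ft_force: [0.5, 0.5, 0.4]
opening: 1.001
```

```bash
python3 - <<'E'
from h import *
st()
im=ctrl.get_image('wrist'); cv2.imwrite('pics/w8.png',im)
print([(d['confidence'],d['location'],ray('wrist',d['location'],.046).round(4)) for d in ctrl.landmark_of('jar','wrist')[:2]])
im2=im.copy(); th=np.linspace(0,2*np.pi,60)
for x,y,r,z in [(.4245,-.294,.062,.046),(.4245,-.294,.0315,.138)]:
    for q in proj('wrist',np.c_[x+r*np.cos(th),y+r*np.sin(th),0*th+z]): cv2.circle(im2,(int(round(q[1])),int(round(q[0]))),0,(0,0,255),-1)
cv2.imwrite('pics/w8o.png',cv2.resize(im2[60:300,100:420],None,fx=2.4,fy=2.4,interpolation=cv2.INTER_NEAREST))
E
```

```text
t 29.45 pos [ 0.4077 -0.2936  0.3134] open 1.001 F [0.5 0.5 0.4]
R [[0.998, -0.061, 0.005], [-0.061, -0.998, -0.004], [0.005, 0.004, -1.0]] q [-0.63  0.09  1.81 -0.    1.23  1.  ]
[(0.88, [152.2, 258.6], array([ 0.422 , -0.2955,  0.046 ])), (0.76, [46.6, 293.8], array([ 0.5592, -0.3505,  0.046 ]))]
```

View pics/w8o.png

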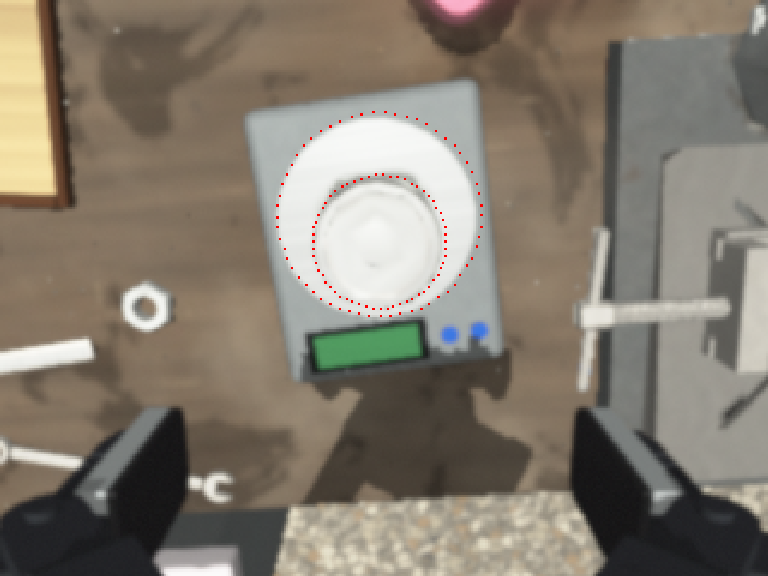

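The jar lid sits concentric on the pan, about 2–3 mm off at most. Next is returning the tape.

Request:
send_rows:
  plan:
    - [0,-1,-5,0,0]
    - [0,-2,-11,0,0]
    - [0,-3,-17,0,0]
    - [0,-4,-23,0,0]
    - [0,-5,-29,0,0]
    - [0,-6,-35,0,0]
    - [0,-7,-41,0,0]
    - [0,-8,-47,0,0]

```text
time_s: 30.55
eef_pos: [0.3548, 0.1832, 0.3083]
tool_rot: [1.0, -0.03, -0.001, 0.0]
ft_force: [1.2, 0.3, 0.1]
opening: 0.996
```

Request:
send_rows:
  plan:
    - [0,-1,-6,0,0]
    - [0,-2,-10.5,0,0]
    - [0,-2.4,-12.6,0,0]
    - [0,-2.4,-12.6,0,0]
    - [0,-2.4,-12.6,3,0]
    - [0,-2.4,-12.6,6,0]
    - [0,-2.4,-12.6,6,0]
    - [0,-2.4,-12.6,6,0]

```text
time_s: 31.55
eef_pos: [0.3399, 0.3082, 0.2499]
tool_rot: [1.0, -0.031, 0.0, 0.0]
ft_force: [0.3, 0.7, 0.9]
opening: 1.001
```

```bash
python3 - <<'E'
from h import *
st()
ctrl.get_image('wrist')
for n in ['tape_measure','aerosol','spray_can']: print(n,[(round(d['confidence'],2),ray('wrist',d['location'],.006).round(4)) for d in ctrl.landmark_of(n,'wrist')[:1]])
E
```

```text
t 31.55 pos [0.3399 0.3082 0.2499] open 1.001 F [0.3 0.7 0.9]
R [[0.998, -0.061, 0.0], [-0.061, -0.998, -0.0], [0.0, 0.0, -1.0]] q [ 0.73  0.09  1.97 -0.    1.09  2.37]
tape_measure [(0.61, array([0.3423, 0.3067, 0.006 ]))]
aerosol []
spray_can []
```

Request:
send_rows:
  plan:
    - [0,0.1,0.1,5,0]
    - [0,0.1,0.1,10,0]
    - [0,0.1,0.1,15,0]
    - [0,0.1,0.1,19,0]
    - [0,0.1,0.1,21,0]
    - [0,0.1,0.1,21,0]
    - [1,0.1,0.1,21,0]
    - [1,0.1,0.1,21,0]

```text
time_s: 32.75
eef_pos: [0.3412, 0.3081, 0.0405]
tool_rot: [1.0, -0.03, 0.001, -0.001]
ft_force: [-0.6, -0.4, 0.1]
opening: 0.606
```

Request:
send_rows:
  plan:
    - [1,0,0,0,0]
    - [1,0,0,0,0]
    - [1,0,0,0,0]
    - [1,0,0,0,0]

```text
time_s: 33.25
eef_pos: [0.3409, 0.3078, 0.0403]
tool_rot: [1.0, -0.03, 0.001, -0.001]
ft_force: [-1.2, -1.3, 8.1]
opening: 0.397
```

Request:
send_rows:
  plan:
    - [1,0,0,-1,0]
    - [1,0,0,-3,0]
    - [1,0,1,-6,0]
    - [1,0.2,4.5,-6,0]
    - [1,0.5,8.5,-6,0]
    - [1,0.8,12.5,-6,0]
    - [1,1.1,16.5,-6,0]
    - [1,2,20,-6,0]

```text
time_s: 34.25
eef_pos: [0.3478, 0.1053, 0.0998]
tool_rot: [1.0, -0.03, 0.0, -0.0]
ft_force: [0.2, -0.4, -1.7]
opening: 0.392
```

Request:
send_rows:
  plan:
    - [1,2.5,2.5,0,0]
    - [1,5.5,4.5,0,0]
    - [1,9,6.2,0,0]
    - [1,12.5,6.6,0,0]
    - [1,15,6.6,0,0]
    - [1,16.2,6.6,0,0]
    - [1,16.2,6.6,0,0]
    - [1,16.2,6.6,2,0]

```text
time_s: 35.25
eef_pos: [0.5057, 0.0311, 0.0801]
tool_rot: [1.0, -0.03, 0.001, -0.0]
ft_force: [0.2, 0.1, -2.8]
opening: 0.393
```

Request:
send_rows:
  plan:
    - [1,0,0,1.5,0]
    - [1,0,0,3,0]
    - [1,0,0,3.3,0]
    - [1,0,0,3.3,0]

```text
time_s: 35.75
eef_pos: [0.5059, 0.0309, 0.0461]
tool_rot: [1.0, -0.03, -0.0, 0.0]
ft_force: [-0.4, 0.2, -2.4]
opening: 0.392
```

Request:
send_rows:
  plan:
    - [1,0.05,0,0.3,0]
    - [1,0.05,0,0.4,0]
    - [0,0.05,0,0.4,0]
    - [0,0.05,0,0.4,0]
    - [0,0.05,0,0.4,0]
    - [0,0.05,0,-2,0]
    - [0,0.05,0,-8,0]
    - [0,0.05,0,-14,0]

```text
time_s: 36.75
eef_pos: [0.506, 0.0308, 0.1877]
tool_rot: [1.0, -0.03, -0.001, 0.0]
ft_force: [0.7, 0.3, -0.7]
opening: 1.001
```

Request:
send_rows:
  plan:
    - [0,0,0,-6,0]
    - [0,0,0,-11.5,0]
    - [0,-1.5,-5,-11.5,0]
    - [0,-3,-11,-11.5,0]
    - [0,-4.5,-17,-11.5,0]
    - [0,-6,-23,-11.5,0]
    - [0,-7.9,-28.2,-11.5,0]
    - [0,-7.9,-28.2,-11.5,0]

```text
time_s: 37.75
eef_pos: [0.4434, 0.3203, 0.3012]
tool_rot: [1.0, -0.028, -0.0, -0.0]
ft_force: [-0.1, -0.1, -0.3]
opening: 0.998
```

Request:
send_rows:
  plan:
    - [0,0,0,0,0]
    - [0,0,0,2,0]

```text
time_s: 38.0
eef_pos: [0.4459, 0.3164, 0.2824]
tool_rot: [1.0, -0.031, 0.001, -0.001]
ft_force: [-0.1, -0.0, -0.4]
opening: 1.001
```

```bash
python3 - <<'E'
from h import *
st()
im=ctrl.get_image('wrist'); cv2.imwrite('pics/w9.png',im)
print(proj('wrist',[.4442,.3171,.237]).round(1))
for n in ['aerosol','tape_measure']: print(n,[(round(d['confidence'],2),d['location'],ray('wrist',d['location'],.006).round(4)) for d in ctrl.landmark_of(n,'wrist')[:1]])
print([d['bbox'] for d in ctrl.trace('aerosol','wrist')[:1]])
E
```

```text
t 38.0 pos [0.4459 0.3164 0.2824] open 1.001 F [-0.1 -0.  -0.4]
R [[0.998, -0.062, 0.003], [-0.062, -0.998, 0.001], [0.002, -0.001, -1.0]] q [ 0.61  0.19  1.76 -0.    1.18  2.25]
[[217.8 254.6]]
aerosol [(0.8, [166.2, 258.4], array([0.4356, 0.3135, 0.006 ]))]
tape_measure [(0.63, [106.2, 453.7], array([0.5063, 0.0275, 0.006 ]))]
[[211.3, 144.5, 303.7, 260.4]]
```

Request:
send_rows:
  plan:
    - [0,-0.1,0,2,0]
    - [0,-0.1,0,4.5,0]
    - [0,-0.1,0,6.5,0]
    - [0,-0.1,0,7.4,0]
    - [0,-0.1,0,7.4,0]
    - [1,-0.1,0,7.4,0]
    - [1,-0.1,0,7.4,0]
    - [1,-0.1,0,7.4,0]

```text
time_s: 39.2
eef_pos: [0.4444, 0.3176, 0.2085]
tool_rot: [1.0, -0.03, 0.001, -0.001]
ft_force: [-0.7, 0.1, 5.9]
opening: 0.749
```

Request:
send_rows:
  plan:
    - [1,0,0,0,0]
    - [1,0,0,0,0]
    - [1,0,0,0,0]

```text
time_s: 39.58
eef_pos: [0.4444, 0.3176, 0.2085]
tool_rot: [1.0, -0.03, 0.001, -0.001]
ft_force: [-0.5, -0.8, 6.0]
opening: 0.747
```

Request:
send_rows:
  plan:
    - [1,0,0,-1,0]
    - [1,0,0,-4,0]
    - [1,0,0,-8,0]
    - [1,0,0,-12,0]
    - [1,0,0.5,-13,0]
    - [1,0,3,-13,0]
    - [1,0.2,7,-13,0]
    - [1,0.3,11,-13,0]

```text
time_s: 40.58
eef_pos: [0.4386, 0.2045, 0.3352]
tool_rot: [1.0, -0.03, -0.002, 0.001]
ft_force: [-0.2, -0.3, -2.2]
opening: 0.744
```

Request:
send_rows:
  plan:
    - [1,0.5,4,0,0]
    - [1,1.5,8,0,0]
    - [1,3,12,0,0]
    - [1,5,16,0,0]
    - [1,8,19.5,0,0]
    - [1,11.5,22,0,0]
    - [1,15,24.1,0,0]
    - [1,17,24.1,0,0]

```text
time_s: 41.58
eef_pos: [0.5946, -0.0466, 0.3348]
tool_rot: [1.0, -0.032, -0.002, 0.0]
ft_force: [0.1, -0.3, -3.3]
opening: 0.743
```

Request:
send_rows:
  plan:
    - [1,1,0,0,0]
    - [1,1,0,0,0]
    - [1,1,0,3,0]
    - [1,1,0,6,0]
    - [1,1,0,9,0]
    - [1,1,0,11,0]
    - [1,1,0,12,0]
    - [1,1,0,12,0]

```text
time_s: 42.58
eef_pos: [0.6044, -0.0441, 0.2171]
tool_rot: [1.0, -0.03, -0.001, -0.0]
ft_force: [-0.0, 0.3, -2.4]
opening: 0.749
```

Request:
send_rows:
  plan:
    - [1,0.1,0,0.4,0]
    - [1,0.1,0,0.65,0]
    - [0,0.1,0,0.65,0]
    - [0,0.1,0,0.65,0]
    - [0,0.1,0,0.65,0]
    - [0,0.1,0,-1,0]
    - [0,0.1,0,-4.5,0]
    - [0,0.1,0,-8.5,0]

```text
time_s: 43.58
eef_pos: [0.606, -0.0443, 0.3041]
tool_rot: [1.0, -0.03, -0.0, 0.0]
ft_force: [0.5, 0.5, 1.0]
opening: 0.997
```

Request:
send_rows:
  plan:
    - [0,-1,-5,0,0]
    - [0,-2.6,-10.5,0,0]
    - [0,-4.2,-16,0,0]
    - [0,-5.8,-22,0,0]
    - [0,-7.4,-28,0,0]
    - [0,-8.8,-33,0,0]
    - [0,-9.3,-35,0,0]
    - [0,-9.3,-35,2,0]

```text
time_s: 44.58
eef_pos: [0.5352, 0.3125, 0.2845]
tool_rot: [1.0, -0.029, 0.002, -0.001]
ft_force: [-0.4, 0.2, -0.5]
opening: 1.0
```

Request:
send_rows:
  plan:
    - [0,0,0,2,0]
    - [0,0,0,2,0]

```text
time_s: 44.82
eef_pos: [0.5341, 0.3097, 0.2616]
tool_rot: [1.0, -0.031, -0.001, 0.001]
ft_force: [-0.1, -0.3, -0.4]
opening: 0.997
```

```bash
python3 - <<'E'
from h import *
st()
im=ctrl.get_image('wrist'); cv2.imwrite('pics/w10.png',im)
print(proj('wrist',[.5338,.3104,.209]).round(1))
for n,z in [('aerosol',.008),('tape_measure',.008),('spray_can',.006)]: print(n,[(round(d['confidence'],2),d['location'],ray('wrist',d['location'],z).round(4)) for d in ctrl.landmark_of(n,'wrist')[:1]])
E
```

```text
t 44.83 pos [0.5341 0.3097 0.2616] open 0.997 F [-0.1 -0.3 -0.4]
R [[0.998, -0.061, -0.002], [-0.061, -0.998, -0.001], [-0.002, 0.002, -1.0]] q [ 0.52  0.33  1.63 -0.    1.18  2.16]
[[212.5 256.9]]
aerosol []
tape_measure [(0.76, [165.7, 449.7], array([0.5149, 0.0315, 0.008 ]))]
spray_can [(0.92, [163.9, 260.0], array([0.5338, 0.3071, 0.006 ]))]
```

View pics/w10.png

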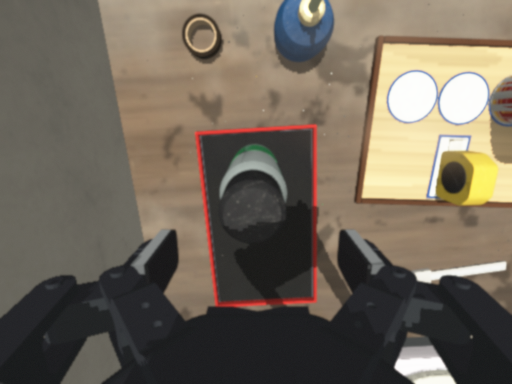

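The spray can is upright below the gripper, and the aerosol and tape are back on the board at right. Next I'll grip the spray can.

Request:
send_rows:
  plan:
    - [0,0,0,2,0]
    - [0,0,0,4.5,0]
    - [0,0,0,6.2,0]
    - [0,0,0,7,0]
    - [0,0,0,7,0]
    - [1,0,0,7,0]
    - [1,0,0,7,0]
    - [1,0,0,7,0]

```text
time_s: 46.02
eef_pos: [0.5351, 0.3111, 0.1934]
tool_rot: [1.0, -0.03, 0.001, -0.001]
ft_force: [-0.5, -0.2, 6.2]
opening: 0.608
```

Request:
send_rows:
  plan:
    - [1,0,0,0,0]
    - [1,0,0,0,0]
    - [1,0,0,0,0]

```text
time_s: 46.4
eef_pos: [0.5351, 0.3111, 0.1934]
tool_rot: [1.0, -0.03, 0.001, -0.001]
ft_force: [0.3, -0.1, 5.7]
opening: 0.61
```

Request:
send_rows:
  plan:
    - [1,0,0,-1,0]
    - [1,0,0,-3,0]
    - [1,0,0,-5,0]
    - [1,0.5,1,-6,0]
    - [1,1.5,3.5,-6,0]
    - [1,3,7,-6,0]
    - [1,4.5,10.5,-6,0]
    - [1,6,14,-6,0]

```text
time_s: 47.4
eef_pos: [0.5859, 0.1653, 0.2518]
tool_rot: [1.0, -0.03, -0.001, 0.0]
ft_force: [0.6, 0.3, -3.4]
opening: 0.606
```

Request:
send_rows:
  plan:
    - [1,1.3,3,0,0]
    - [1,2.4,5.5,0,0]
    - [1,3.3,7.3,0,0]
    - [1,3.3,7.3,0,0]
    - [1,3.3,7.3,2,0]
    - [1,3.3,7.3,4,0]
    - [1,3.3,7.3,5,0]
    - [1,3.3,7.3,5,0]

```text
time_s: 48.4
eef_pos: [0.6139, 0.0928, 0.2017]
tool_rot: [1.0, -0.03, -0.001, 0.0]
ft_force: [1.0, -0.7, -3.8]
opening: 0.605
```

Request:
send_rows:
  plan:
    - [1,0,0,0.2,0]
    - [1,0,0,0.4,0]

```text
time_s: 48.65
eef_pos: [0.6149, 0.0926, 0.199]
tool_rot: [1.0, -0.03, 0.001, -0.0]
ft_force: [-0.3, -0.5, -3.2]
opening: 0.604
```

Request:
send_rows:
  plan:
    - [1,0,0,0.15,0]
    - [1,0,0,0.2,0]
    - [1,0,0,0.2,0]

```text
time_s: 49.02
eef_pos: [0.6144, 0.0924, 0.1963]
tool_rot: [1.0, -0.03, 0.0, -0.0]
ft_force: [0.2, 1.1, -4.1]
opening: 0.607
```

Lower about 1 mm, release, then retreat up and back to look.

Request:
send_rows:
  plan:
    - [1,0,0,0.1,0]
    - [0,0,0,0.1,0]
    - [0,0,0,0.1,0]
    - [0,0,0,0.1,0]
    - [0,0,0,-1,0]
    - [0,0,0,-4,0]
    - [0,0,0,-9,0]
    - [0,0,0,-14,0]

```text
time_s: 50.02
eef_pos: [0.6143, 0.0924, 0.3385]
tool_rot: [1.0, -0.03, 0.0, -0.0]
ft_force: [0.7, 0.1, -0.4]
opening: 0.998
```

Request:
send_rows:
  plan:
    - [0,-3,3,-4,0]
    - [0,-6,6,-8,0]
    - [0,-7,6.3,-8.5,0]
    - [0,-7,6.3,-8.5,0]

```text
time_s: 50.52
eef_pos: [0.5405, 0.0338, 0.422]
tool_rot: [1.0, -0.031, 0.001, -0.0]
ft_force: [-1.1, -0.1, 0.2]
opening: 0.998
```

```bash
python3 - <<'E'
from h import *
st()
im=ctrl.get_image('wrist'); cv2.imwrite('pics/w11.png',im)
for c in ['wrist','side','top']:
    if c!='wrist': cv2.imwrite(f'pics/{c}2.png',ctrl.get_image(c))
    for n,z in [('jar',.046),('spray_can',.008),('aerosol',.008),('tape_measure',.008),('scale_pan',.046),('oiler',0)]:
        for d in ctrl.landmark_of(n,c)[:1]: print(c,n,np.round(d['confidence'],2),np.round(ray(c,d['location'],z),4))
b=cv2.imread('pics/side2.png')[60:300,100:400]
cv2.imwrite('pics/fin.png',np.hstack([im,cv2.resize(b,(288,384))]))
E
```

```text
t 50.52 pos [0.5405 0.0338 0.422 ] open 0.998 F [-1.1 -0.1  0.2]
R [[0.998, -0.061, 0.002], [-0.061, -0.998, 0.0], [0.002, -0.0, -1.0]] q [0.06 0.1  1.58 0.   1.47 1.69]
wrist jar 0.83 [ 0.4209 -0.2901  0.046 ]
wrist spray_can 0.96 [0.6129 0.0929 0.008 ]
wrist aerosol 0.9 [ 0.594 -0.043  0.008]
wrist tape_measure 0.74 [ 0.4183 -0.3135  0.008 ]
wrist scale_pan 0.89 [ 0.4245 -0.2922  0.046 ]
wrist oiler 0.72 [0.6961 0.2445 0.    ]
side jar 0.81 [ 0.423  -0.3004  0.046 ]
side spray_can 0.78 [0.6083 0.1026 0.008 ]
side aerosol 0.89 [ 0.5985 -0.0495  0.008 ]
side tape_measure 0.91 [0.5139 0.0332 0.008 ]
side scale_pan 0.74 [ 0.4221 -0.291   0.046 ]
side oiler 0.55 [0.7016 0.2353 0.    ]
top jar 0.84 [ 0.5737 -0.3465  0.046 ]
top spray_can 0.35 [0.5671 0.033  0.008 ]
top aerosol 0.74 [ 0.6033 -0.0563  0.008 ]
top tape_measure 0.54 [0.51  0.043 0.008]
top scale_pan 0.91 [ 0.432  -0.3024  0.046 ]
top oiler 0.62 [0.6937 0.249  0.    ]
```

View pics/fin.png

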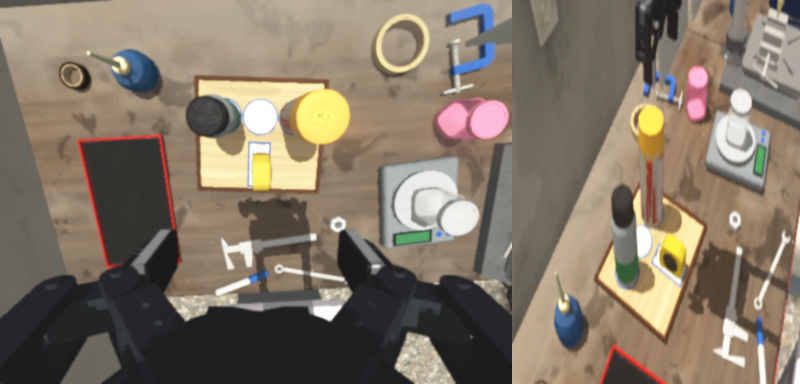

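The final view matches the starting layout: spray cap at (208,117), aerosol cap at (320,116), tape at (260,172) and the jar on the pan. The gripper is clear, so I'll hand in.

```bash
python3 -c "
from cell import ctrl
print(ctrl.finish_job())"
```

```text
the job is handed in; nothing more can be done
None
```

The job is done and handed in at about 51 s of the 136 s allowed; no verdict was reported. I moved the spray can, aerosol and tape measure to the side tray, put the jar on the scale pan, then returned the tape measure, aerosol and spray can to the board.

**Last checks**
- **Placing:** I returned each item to its pick-up point. The arm's own readings put all three within about 1.5 mm of where I gripped them, with the tool at the same angle as at the pick.
- **Jar:** it stands about 3–4 mm from the pan centre by the wrist camera. The side camera gave about 9 mm, still inside the 15 mm limit.
- **Final pictures:** everything is upright, the board looks as it did at the start, the blue oiler is where it was, and the gripper touches nothing.

**Readings that disagreed**
- **Top camera:** at the end it put the spray can mid-board (confidence 0.35) and reported only the pink look-alike as the jar.
- **Wrist camera:** it put the tape measure at the scale. I judged these to be false detections, since the final wrist and side pictures and the arm readings contradict them.
- **Spread between cameras:** for the cans it was up to about 10 mm, so I relied on the arm readings instead.

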